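# Throw the locked changeover switch on the battery test bench

### The arm

A 6-joint arm with a two-finger parallel gripper is mounted at the origin on the work surface. World frame = base frame: x ahead of the robot, y to its left, z up, the work surface at z = 0. Lengths are in m, angles in rad, forces in N, time in s.
With the tool pointing down it reaches from about 0.3 to 0.85 m from the base axis. Payload 5.4 kg.
Tool frame: the origin (TCP) lies between the finger pads; the fingertips stand tip_reach ahead of it and the grasp point (between the pads) lies 3 mm ahead of it (tip_reach is the distance from the TCP to the fingertips, in m); y points along the fingers, z is the direction in which the jaws open and shut, and the axes are right-handed (so a half turn about y gives the same grasp; the last joint's range is limited). The gripper opens to 85 mm and grips with 20 to 120 N. Pads are 22 mm wide; open, the fingers measure 114 mm over their backs; the gripper's body (76 mm by 85 mm) begins 54 mm behind the grasp point. The pads swing forward as they close: fully open they stand 13 mm farther back than shut.
Start: joints at [-1.457, 0.158, 1.597, -0, 1.386, -0.21], TCP at [0.183, -0.545, 0.22] pointing down, gripper open.
Joint ranges: [-2.91, 2.91], [-0.94, 2.29], [0.18, 2.7], [-1.29, 4.43], [0.17, 2.64], [-3, 3]. Speed limits (rad/s): [2.57, 2.57, 3.14, 3.14, 3.14, 3.14].

### API

Orientations are given as a rotation vector (axis times angle).
In Python, from bench import sense, camera, get_calibration, hand_in, find_in, tip_reach gives the robot as it stands.
- The arm moves only by the tool step_arm, never from a script. Its argument "series" is a list that holds one entry, the list of rows, each a list of 5 numbers: the opening, from 0 (shut) to 1 (fully open), then the shift along the tool's x, y, z in units of 200 mm (1.0 is 200 mm), then the turn about the tool's y in units of 45 degrees (1.0 is 45 degrees). In form: [[[fingers, dx, dy, dz, turn], ...]]. A call has 1 to 8 rows; each row is the pose to reach, as a shift and turn from the pose measured when the call began, along the tool's axes at that moment; what a row does not reach only later rows make up. A row lasts 1/12 s, in which the tool goes at most 41.7 mm and 7.16 degrees, less where a joint would pass 70% of its speed; a pose out of reach is approached as far as the arm can. A call with a number of a shift or a turn outside -1 to 1 is refused whole. A call with a gripper value outside its range is refused whole. The fingers move at their own pace and stop on an object; "squeeze" is the grip in N (left out, the last holds). Time passes only in rows, so rows that repeat a pose let the fingers close. It gives the time, the measured TCP pose, the force and the opening at its end, in the units of the state.
- sense(): the state, without advancing time (a new reading comes with each control period).
- camera(name): name is "scene" or "top" or "wrist"; returns (picture, depth): 420x560x3 uint8, red, green, blue; 420x560 float32, m along the optical axis (not along the pixel's ray), 0 where there is no reading.
- get_calibration(name): a dict with "K" (3x3 intrinsics, pixels), "k1" (the pictures are not rectified: a ray, as slopes to the right and down, at radius r is drawn at 1 + k1 r^2 times it, then the intrinsics apply), "eye" and "orientation" of the camera in the world; the wrist camera has in their place "mount" (4x4, takes a point from camera to tool coordinates, whose origin is the TCP and whose axes are the tool frame's). Camera axes: x right, y down, z forward; pixel columns grow to the right and rows downward; lengths in m; the calibration is good to about 2 mm. A picture is of the moment at which its call begins: read the wrist's pose just before it. get_calibration takes no time and is no camera call.
- hand_in(): hands the job in, once; it reports no verdict.
Trained networks look in the newest picture that a camera, given by its name, has taken for a name from the list of things; names that differ only in an ending like _2 or _b are one class to them, and where a whole thing is asked for, a point or a joint stands for the part that bears it (a point fixed in the world has none). Each returns a list of dicts, best first, with "p" (0 to 1); they miss things now and then, are a little off and sometimes report something else, mostly with a low value. They report only what shows in the picture. A call takes as long as a camera call. They do not tell look-alikes from the thing itself.
- find_in(target, camera): "extent" ([left, top, right, bottom] in pixels, round what is visible of it).
The state is a dict: "time": time; "q": joint angles; "dq": joint speeds; "joint_torque": joint torques, N m; "tool_pos": TCP position; "eef_rot": TCP orientation; "contact_force": force on the tool from outside, world axes, zero at the start; "ft_torque": the same for the moment, N m; "width": finger opening in m.
Only numpy, scipy, OpenCV 4.12 (cv2) and the standard library are available. Lean on these libraries where they do the work, as an engineer would, in place of code of your own. Each camera call takes 0.05 s, during which the arm holds its last target. There are 200 camera calls.

### The job

Two lever-lock changeover switches stand on the test bench. Throw the one with the red collar: lift its collar to unlock it, carry the lever across to the green end of its box, and let the collar drop fully home so that the lever is locked there. Leave the blue-collared switch as it is.

Things in the scene. Friction and masses are not known exactly. Their poses are not given: they have to be found in the camera images.
- load_switch: Switch with the red collar, fixed: cream box 100 (its x) by 160 (its y) by 60 mm high, origin at the centre of its underside, z up, yaw within 0.9 rad. Green strip on top at its +y end, black at -y. The lever pivots about an axis along the box's x, 62 mm above the bench over its centre, between two steel plates with a hump (16 mm either side of centre along x, top 112 mm above the bench).
- load_lever (a joint): Lean of the red-collared lever, rad: 0 fully to the black end (start: 0.42 rad from upright, towards the box's -y), 0.84 fully to the green end (0.42 rad from upright towards +y). Locked by the hump at either end, with 0.06 rad of play; swings easily while the collar is up by 13 mm or more.
- load_collar (a joint): Lift of the red collar along its lever, m: 0 down (locked), 0.02 top stop; 0.017 is a good lift. Ringed cylinder 28 mm across, 44 mm long, around the lever; its middle is 88 mm from the pivot when down. A spring pulls it down (5 N, 9 N at the top), so it snaps home when let go at an end. Take it from above, a finger on each side along the box's x; it may turn in the fingers.
- supply_knob (a point): Middle of the blue collar on the other switch, which is alike but for this colour and stands at its own place and yaw, its box's centre at least 200 mm from the other's; z points up along its lever. Leave alone.
There are look-alikes about, which are no part of the job. Leave any orange look-alike of the load_switch alone.

How it is judged:
By the outcome, as a careful person would: the job done as asked, in the order asked, and still so for the second after the job is handed in, with the robot touching nothing.
It also fails if it takes over 32 s, if anything falls off the work surface, if the arm or the gripper's body presses on something with over 40 N, if the wrist force passes 120 N, or if a joint passes its speed limit or range.

## Working session

There is one attempt and no reset: what is moved stays moved. The work goes in short steps, Python scripts to look and compute and a tool call to move; the robot and the scene stay as the last step left them, time stands still between calls to the robot, and variables do not carry over. Pictures are saved under pics/ and viewed, on a budget of 10 in all, crops included, one or two more only if the job needs it, and the job is handed in when it is done.

Besides the shell and the picture viewer there is one more tool, called as a command line: name --argument value ..., lists and objects as JSON in quotes. step_arm: Moves the arm, as the interface text tells. Its arguments: {"type":"object","properties":{"series":{"type":"array"},"squeeze":{"type":"number"}},"required":["series"]}

```bash
mkdir -p pics
cat > h.py <<'E'
import numpy as np,cv2
from scipy.spatial.transform import Rotation as R
from bench import sense,camera,get_calibration,hand_in,find_in,tip_reach
def cloud(name):
    s=sense();im,d=camera(name);c=get_calibration(name)
    K=np.array(c["K"]);k1=c["k1"]
    h,w=d.shape;u,v=np.meshgrid(np.arange(w),np.arange(h))
    p=cv2.undistortPoints(np.stack([u,v],-1).reshape(-1,1,2).astype(np.float64),K,np.array([k1,0,0,0.])).reshape(h,w,2)
    P=np.dstack([p*d[...,None],d])
    if name=="wrist":
        M=np.array(c["mount"]);P=P@M[:3,:3].T+M[:3,3]
        P=P@R.from_rotvec(s["eef_rot"]).as_matrix().T+s["tool_pos"]
    else:
        o=np.array(c["orientation"]);Rm=o if o.shape==(3,3) else R.from_rotvec(o).as_matrix()
        P=P@Rm.T+np.array(c["eye"])
    P[d==0]=np.nan
    return im,d,P
E
python3 - <<'E'
from h import *
s=sense();print({k:np.round(v,3) for k,v in s.items()}, tip_reach if not callable(tip_reach) else tip_reach())
print(R.from_rotvec(s["eef_rot"]).as_matrix().round(3))
print(get_calibration("top"))
out=[]
for n in("top","scene"):
    im,d,P=cloud(n);cv2.imwrite(f"pics/{n}.png",im[...,::-1])
    for t in("load_switch","load_collar","supply_knob"):
        for f in find_in(t,n):
            e=f["extent"];print(n,t,np.round(e),round(f["p"],2))
E
```

```text
{'time': np.float64(0.0), 'q': array([-1.457,  0.159,  1.598,  0.   ,  1.386, -0.21 ]), 'dq': array([ 0.001, -0.001, -0.001, -0.   , -0.001,  0.001]), 'joint_torque': array([ 0.0000e+00, -3.9600e+01, -3.3143e+01, -0.0000e+00,  8.0000e-03,
        0.0000e+00]), 'tool_pos': array([ 0.183, -0.544,  0.219]), 'eef_rot': array([-0.334,  2.048, -2.044]), 'contact_force': array([-0.383,  0.486, -0.205]), 'ft_torque': array([-0.023,  0.04 , -0.028]), 'width': np.float64(0.085)} 0.022
[[-0.948 -0.     0.318]
 [-0.318  0.002 -0.948]
 [-0.    -1.    -0.002]]
{'K': array([[426.75058288,   0.        , 273.98343364],
       [  0.        , 426.75058288, 209.15417582],
       [  0.        ,   0.        ,   1.        ]]), 'k1': -0.06820182631534774, 'eye': array([ 0.33397119, -0.00374669,  0.96707178]), 'orientation': array([-2.19814334,  2.16793832, -0.08865825])}
top load_switch [299. 147. 383. 222.] 0.98
top load_switch [123. 240. 211. 314.] 0.62
top load_collar [162. 272. 182. 300.] 0.86
top load_collar [348. 171. 375. 190.] 0.72
top supply_knob [171. 157. 194. 181.] 0.58
scene load_switch [290. 106. 363. 174.] 0.92
scene load_switch [204. 224. 295. 306.] 0.88
scene load_switch [217. 223. 246. 256.] 0.26
scene load_collar [307. 105. 328. 132.] 0.78
scene load_collar [216. 227. 245. 257.] 0.68
scene supply_knob [374. 157. 389. 187.] 0.62
```

View pics/top.png

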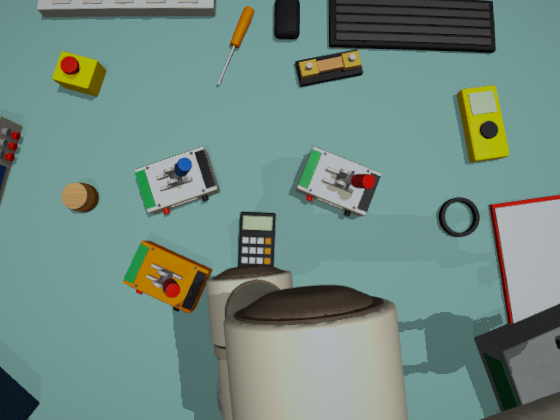

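View pics/scene.png

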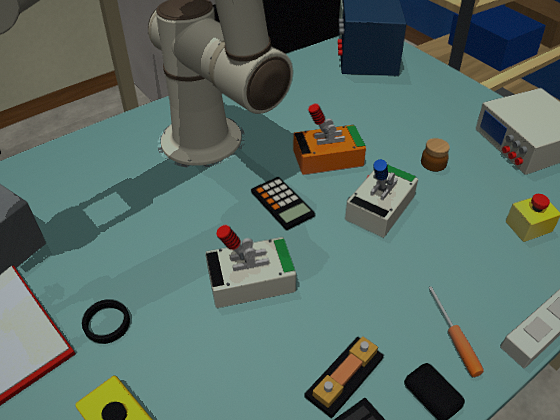

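The top view shows the red-collared cream switch at about (340,182), with its green end at left (310,170), its black end at right (370,197) and its collar at (362,181). The switch at (168,277) is the orange look-alike. The blue-collared switch is at (176,180).

Run:
```python
from h import *
im,d,P=cloud("top")
hsv=cv2.cvtColor(im,cv2.COLOR_RGB2HSV)
m=np.zeros(d.shape,bool);m[135:235,285:400]=1
z=P[...,2]
top=m&(z>.05)&(z<.068)
q=P[top][:,:2].astype(np.float32);print(len(q),np.median(z[top]))
# drop steel bits / outliers
k=np.zeros(d.shape,np.uint8);k[top]=255;k=cv2.morphologyEx(k,cv2.MORPH_OPEN,np.ones((5,5)))
n,l,st,c=cv2.connectedComponentsWithStats(k);i=1+st[1:,4].argmax()
q=P[l==i][:,:2].astype(np.float32);print(cv2.minAreaRect(q))
g=m&(hsv[...,0]>40)&(hsv[...,0]<80)&(hsv[...,1]>120)&(z>.05)
print("green",np.nanmedian(P[g],0),g.sum())
r=m&((hsv[...,0]<8)|(hsv[...,0]>172))&(hsv[...,1]>150)&(z>.08)
print("red",np.nanmedian(P[r],0),r.sum(),np.nanmin(P[r],0),np.nanmax(P[r],0))
```

```text
2733 0.05985587101561318
((0.46895796060562134, -0.14404216408729553), (0.15929807722568512, 0.10089854896068573), 68.96121978759766)
green [ 0.49442178 -0.08026087  0.06197305] 360
red [ 0.45494179 -0.17488735  0.15731334] 269 [ 0.44000098 -0.19833733  0.12692089] [ 0.46964936 -0.15763327  0.16645496]
```

step_arm --series '[[[1, -0.24, -0.04, -0.16, -0.15], [1, -0.48, -0.08, -0.32, -0.3], [1, -0.72, -0.1, -0.5, -0.45], [1, -0.95, -0.1, -0.65, -0.6], [1, -0.95, -0.1, -0.65, -0.75], [1, -0.95, -0.1, -0.65, -0.9], [1, -0.95, -0.1, -0.65, -1], [1, -0.95, -0.1, -0.65, -1]]]'

```text
time: 1.12
tool_pos: [0.3226, -0.3603, 0.2401]
eef_rot: [-0.957, 1.537, -1.538]
contact_force: [-0.6, 0.4, 0.7]
width: 0.0856
```

```bash
cat > t.py <<'E'
from h import *
import sys
# usage: t.py x y z (grasp point world), prints the tool-unit shift
PIV=np.array([.469,-.144,.062]);YB=np.array([np.cos(np.radians(69)),np.sin(np.radians(69)),0]);XB=np.array([YB[1],-YB[0],0])
def pt(lean,lift,piv=PIV): return piv+(.088+lift)*(YB*np.sin(lean)+np.array([0,0,np.cos(lean)]))
def units(g,s=None):
    s=s or sense();M=R.from_rotvec(s["eef_rot"]).as_matrix()
    zt=M[:,2];a=np.arctan2(zt[1],zt[0]);b=np.arctan2(XB[1],XB[0])
    dth=(b-a+np.pi/2)%np.pi-np.pi/2
    return (M.T@(np.array(g)-s["tool_pos"]-.003*M[:,1])/.2).round(3), round(-dth/np.radians(45),3)
E
python3 - <<'E'
from t import *
s=sense();print(s["time"],s["tool_pos"],s["contact_force"])
print(pt(-.42,0),units(pt(-.42,0)+[0,0,.1]))
E
```

```text
1.1167 [ 0.32255978 -0.36033392  0.24007477] [-0.56102676  0.42407666  0.66718161]
[ 0.45614071 -0.17749959  0.14235183] (array([-1.115, -0.027,  0.196]), np.float64(-0.115))
```

step_arm --series '[[[1, -0.2, -0.03, 0.04, -0.11], [1, -0.4, -0.03, 0.08, -0.11], [1, -0.6, -0.03, 0.12, -0.11], [1, -0.8, -0.03, 0.16, -0.11], [1, -0.95, -0.03, 0.2, -0.11], [1, -1, -0.03, 0.2, -0.11], [1, -1, -0.03, 0.2, -0.11]]]'

```text
time: 1.7
tool_pos: [0.4473, -0.1974, 0.2459]
eef_rot: [-1.011, 1.476, -1.476]
contact_force: [-0.7, 0.2, -0.5]
width: 0.0852
```

Run:
```python
from t import *
im,d,P=cloud("wrist");cv2.imwrite("pics/w1.png",im[...,::-1])
print(find_in("load_collar","wrist"))
hsv=cv2.cvtColor(im,cv2.COLOR_RGB2HSV);z=P[...,2]
near=np.hypot(P[...,0]-.469,P[...,1]+.144)<.12
r=near&((hsv[...,0]<8)|(hsv[...,0]>172))&(hsv[...,1]>130)&(z>.09)
q=P[r];print(r.sum(),np.median(q,0))
loc=(q-PIV)@np.array([XB,YB,[0,0,1]]).T
print("loc pct",np.percentile(loc,[2,50,98],axis=0).round(4))
top=near&(z>.052)&(z<.066);print(cv2.minAreaRect(P[top][:,:2].astype(np.float32)),top.sum())
s=sense();print(s["tool_pos"],units(pt(-.42,0)))
```

```text
[{'extent': [254.5, 134.1, 309.3, 213.2], 'p': 0.8}]
2227 [ 0.45827307 -0.17597297  0.15885645]
loc pct [[-0.012  -0.0552  0.0678]
 [ 0.0012 -0.0342  0.0969]
 [ 0.0169 -0.017   0.2693]]
((0.4699406027793884, -0.14506909251213074), (0.160155788064003, 0.10050749778747559), 68.8987045288086) 15462
[ 0.44617859 -0.19948095  0.24590507] (array([-0.121,  0.503,  0.006]), np.float64(-0.007))
```

View pics/w1.png

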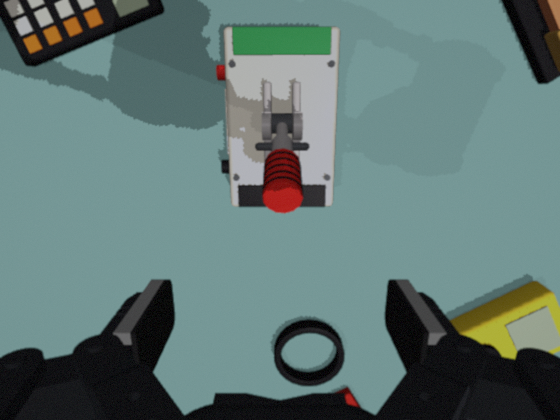

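The wrist view shows the box square to the jaws. The red collar, at (282,180), lies on the jaw midline with clear room on both sides. The refined pose agrees with the first to about 1 mm.

step_arm --series '[[[1, -0.12, 0, 0.01, 0], [1, -0.12, 0.15, 0.01, 0], [1, -0.12, 0.3, 0.01, 0], [1, -0.12, 0.42, 0.01, 0], [1, -0.12, 0.5, 0.01, 0], [1, -0.12, 0.5, 0.01, 0], [1, -0.12, 0.5, 0.01, 0]]]'

```text
time: 2.38
tool_pos: [0.4556, -0.1792, 0.1455]
eef_rot: [-1.01, 1.481, -1.48]
contact_force: [0.4, -0.4, 0.9]
width: 0.0854
```

```bash
sed -i 's/PIV=np.array(\[[^]]*\])/PIV=np.array([.470,-.1448,.062])/' t.py
python3 - <<'E'
from t import *
im,d,P=cloud("wrist");cv2.imwrite("pics/w2.png",im[...,::-1])
s=sense();print(s["tool_pos"],s["contact_force"],units(pt(-.42,0)))
E
```

```text
[ 0.45663353 -0.17955441  0.14680878] [-0.10478052 -0.3050224   0.90582366] (array([-0.007,  0.007,  0.   ]), np.float64(-0.01))
```

View pics/w2.png

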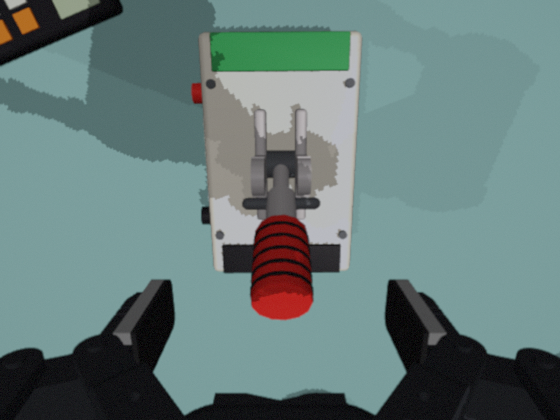

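The collar is centred between the pads (282,265), and the lock pin (row 203) is well below the fingertips. Closing now.

step_arm --series '[[[0.6, -0.007, 0, 0, 0], [0.3, -0.007, 0, 0, 0], [0, -0.007, 0, 0, 0], [0, -0.007, 0, 0, 0], [0, -0.007, 0, 0, 0], [0, -0.007, 0, 0, 0], [0, -0.007, 0, 0, 0], [0, -0.007, 0, 0, 0]]]' --squeeze 60

```text
time: 3.1
tool_pos: [0.4574, -0.178, 0.148]
eef_rot: [-1.009, 1.478, -1.481]
contact_force: [-2.2, 2.9, 7.7]
width: 0.021
```

Run:
```python
from t import *
im,d,P=cloud("wrist");cv2.imwrite("pics/w3.png",im[...,::-1])
s=sense();print(s["tool_pos"],s["contact_force"],s["width"])
g=lambda a,l:units(pt(a,l))[0]
u0=g(-.42,0)
print("rel. lift path"); 
for a,l in[(-.42,.006),(-.42,.012),(-.42,.017)]+[(x,.017) for x in(-.36,-.3,-.2,-.1,0,.1,.2,.3,.36,.40,.42)]: print(a,l,(g(a,l)-u0).round(3))
print(u0)
```

```text
[ 0.4573696  -0.17797444  0.1480331 ] [-3.35300573  2.76249965  7.20131156] 0.020552699392327206
rel. lift path
-0.42 0.006 [ 0.012 -0.027  0.001]
-0.42 0.012 [ 0.024 -0.054  0.001]
-0.42 0.017 [ 0.035 -0.077  0.001]
-0.36 0.017 [ 0.006 -0.089  0.001]
-0.3 0.017 [-0.024 -0.099  0.   ]
-0.2 0.017 [-0.075 -0.112  0.   ]
-0.1 0.017 [-0.127 -0.12   0.   ]
0 0.017 [-0.179 -0.123 -0.001]
0.1 0.017 [-0.232 -0.121 -0.001]
0.2 0.017 [-0.284 -0.113 -0.002]
0.3 0.017 [-0.335 -0.1   -0.002]
0.36 0.017 [-0.364 -0.09  -0.002]
0.4 0.017 [-0.384 -0.082 -0.002]
0.42 0.017 [-0.393 -0.078 -0.002]
[ 0.002  0.013 -0.001]
```

View pics/w3.png

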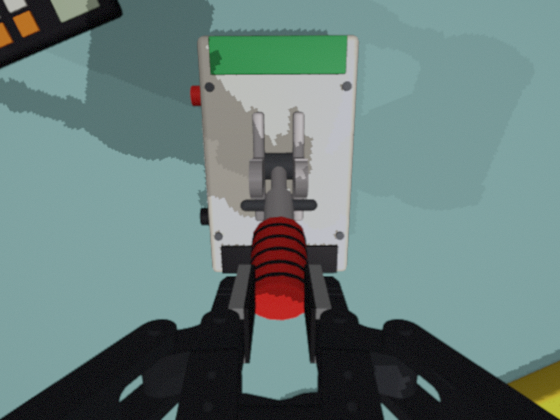

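Run:
```python
from t import *
s=sense();im,d,P=cloud("wrist");print(s["width"],s["tool_pos"])
hsv=cv2.cvtColor(im,cv2.COLOR_RGB2HSV)
r=((hsv[...,0]<8)|(hsv[...,0]>172))&(hsv[...,1]>130)
r[:200]=0
B=np.array([XB,YB,[0,0,1]])
L=(P-PIV)@B.T
q=L[r];q=q[(q[:,2]>.04)&(q[:,2]<.14)&(abs(q[:,0])<.04)];print(len(q),np.percentile(q,[1,50,99],axis=0).round(4))
M=R.from_rotvec(s["eef_rot"]).as_matrix()
print("grasp loc",(s["tool_pos"]+.003*M[:,1]-PIV)@B.T, "expected",(pt(-.42,0)-PIV)@B.T)
for row in (230,250,270,290,305): 
    c=np.where(r[row])[0];c=c[(c>230)&(c<330)]; m=c[len(c)//2]; print(row,c.min(),c.max(),L[row,m].round(4),L[row,c.min()+1].round(4),L[row,c.max()-1].round(4))
for px in [(240,290),(318,290),(237,320),(322,320)]: print(px,L[px[1],px[0]].round(4))
```

```text
0.020552699392327206 [ 0.4573696  -0.17797444  0.1480331 ]
4570 [[-0.0122 -0.0535  0.0658]
 [ 0.0003 -0.0296  0.0949]
 [ 0.0123 -0.0155  0.1054]]
grasp loc [ 0.00010066 -0.0355018   0.0830331 ] expected [-2.26540328e-17 -3.58829199e-02  8.03518267e-02]
230 256 301 [-0.0001 -0.0188  0.0735] [-0.0107 -0.0208  0.0682] [ 0.0109 -0.0205  0.0691]
250 252 305 [-0.0001 -0.0242  0.0856] [-0.0124 -0.0282  0.0762] [ 0.0124 -0.0275  0.078 ]
270 254 303 [ 0.0004 -0.0285  0.0974] [-0.0099 -0.0276  0.099 ] [ 0.0107 -0.0315  0.0914]
290 250 304 [ 0.0003 -0.0349  0.1032] [-0.0098 -0.0242  0.122 ] [ 0.0106 -0.0363  0.1008]
305 251 304 [ 0.0002 -0.0448  0.0989] [-0.0099 -0.0323  0.119 ] [ 0.0109 -0.0452  0.0984]
(240, 290) [-0.0137 -0.0237  0.1229]
(318, 290) [ 0.0145 -0.0235  0.1236]
(237, 320) [-0.0125 -0.0226  0.1432]
(322, 320) [ 0.0136 -0.0223  0.1439]
```

step_arm --series '[[[0, 0.006, -0.015, 0, 0], [0, 0.012, -0.03, 0, 0], [0, 0.019, -0.045, 0, 0], [0, 0.026, -0.06, 0, 0], [0, 0.03, -0.07, 0, 0], [0, 0.03, -0.07, 0, 0], [0, 0.03, -0.07, 0, 0]]]' --squeeze 60

```text
time: 3.78
tool_pos: [0.4549, -0.1832, 0.1616]
eef_rot: [-1.009, 1.479, -1.48]
contact_force: [2.0, 3.1, -7.8]
width: 0.0204
```

Run:
```python
from t import *
s=sense();im,d,P=cloud("wrist");cv2.imwrite("pics/w4.png",im[...,::-1])
B=np.array([XB,YB,[0,0,1]]);M=R.from_rotvec(s["eef_rot"]).as_matrix()
print("grasp loc",(s["tool_pos"]+.003*M[:,1]-PIV)@B.T,"expected",(pt(-.42,.017)-PIV)@B.T,s["contact_force"],s["width"])
L=(P-PIV)@B.T
hsv=cv2.cvtColor(im,cv2.COLOR_RGB2HSV)
r=((hsv[...,0]<8)|(hsv[...,0]>172))&(hsv[...,1]>130)
for row in range(190,310,10):
    c=280; print(row,r[row,c],L[row,c].round(4))
```

```text
grasp loc [-0.00038588 -0.04126309  0.09660696] expected [-8.75437451e-18 -4.28148476e-02  9.58743387e-02] [ 1.99988185  3.05364225 -7.77057783] 0.020417790152235816
190 False [ 0.0005 -0.0138  0.0499]
200 False [ 0.0004 -0.0174  0.0584]
210 False [ 0.0004 -0.0208  0.0663]
220 True [ 0.0004 -0.0215  0.0811]
230 True [ 0.0004 -0.0243  0.0879]
240 True [ 0.0004 -0.0265  0.0955]
250 True [ 0.0003 -0.03    0.0991]
260 False [ 0.0003 -0.0319  0.1058]
270 True [ 0.0003 -0.0347  0.11  ]
280 True [ 0.0003 -0.0365  0.1158]
290 True [ 0.0003 -0.0408  0.1165]
300 True [ 0.0002 -0.0481  0.1124]
```

View pics/w4.png

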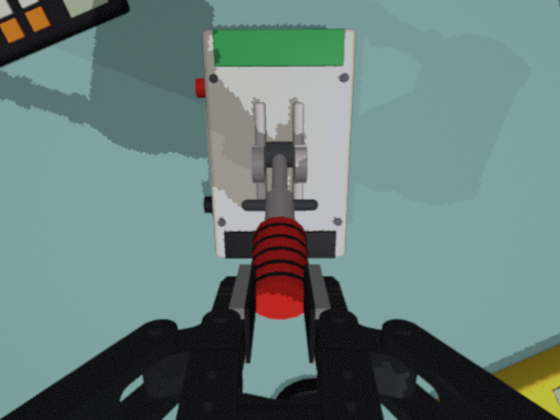

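The collar is up by about 15 mm: its top edge rose from 0.103 to 0.1165 in z, and the 7.8 N force matches the spring. Next I swing the lever along the arc.

step_arm --series '[[[0, 0.001, -0.007, 0, 0], [0, -0.019, -0.016, 0, 0], [0, -0.045, -0.026, 0, 0], [0, -0.075, -0.033, 0, 0], [0, -0.108, -0.04, 0, 0], [0, -0.143, -0.046, 0, 0], [0, -0.175, -0.049, 0, 0], [0, -0.206, -0.05, 0, 0]]]' --squeeze 60

```text
time: 4.5
tool_pos: [0.4699, -0.1446, 0.1717]
eef_rot: [-1.011, 1.478, -1.481]
contact_force: [1.1, -1.7, -9.7]
width: 0.0203
```

Run:
```python
from t import *
s=sense();B=np.array([XB,YB,[0,0,1]]);M=R.from_rotvec(s["eef_rot"]).as_matrix()
l=(s["tool_pos"]+.003*M[:,1]-PIV)@B.T
print("loc",l,"lean",np.arctan2(l[1],l[2]),"r",np.hypot(l[1],l[2]),B@s["contact_force"],s["width"])
for a in(.06,.12,.18,.25,.3,.36,.4,.42,.44): print(a,units(pt(a,.0180)))
```

```text
loc [-0.00020237  0.00015521  0.1066514 ] lean 0.0014552567207113066 r 0.10665151434625314 [ 1.66045482 -1.1603729  -9.73336712] 0.02026511115625808
0.06 (array([-0.031,  0.004,  0.001]), np.float64(-0.009))
0.12 (array([-0.063,  0.007,  0.001]), np.float64(-0.009))
0.18 (array([-0.094,  0.012,  0.   ]), np.float64(-0.009))
0.25 (array([-0.13 ,  0.019,  0.   ]), np.float64(-0.009))
0.3 (array([-0.156,  0.027, -0.   ]), np.float64(-0.009))
0.36 (array([-0.186,  0.037, -0.   ]), np.float64(-0.009))
0.4 (array([-0.206,  0.045, -0.   ]), np.float64(-0.009))
0.42 (array([-0.215,  0.049, -0.001]), np.float64(-0.009))
0.44 (array([-0.225,  0.053, -0.001]), np.float64(-0.009))
```

step_arm --series '[[[0, -0.031, 0.001, 0, 0], [0, -0.063, 0.004, 0, 0], [0, -0.094, 0.009, 0, 0], [0, -0.13, 0.017, 0, 0], [0, -0.16, 0.026, 0, 0], [0, -0.19, 0.037, 0, 0], [0, -0.215, 0.047, 0, 0], [0, -0.215, 0.047, 0, 0]]]' --squeeze 60

```text
time: 5.17
tool_pos: [0.4857, -0.1035, 0.1618]
eef_rot: [-1.011, 1.478, -1.479]
contact_force: [-0.8, 0.6, -0.4]
width: -0.0003
```

Run:
```python
from t import *
s=sense();B=np.array([XB,YB,[0,0,1]]);M=R.from_rotvec(s["eef_rot"]).as_matrix()
l=(s["tool_pos"]+.003*M[:,1]-PIV)@B.T
print("loc",l,"lean",np.arctan2(l[1],l[2]),"r",np.hypot(l[1],l[2]),B@s["contact_force"],s["width"])
for L in(.017,.01,.005,.003,0): print(L,units(pt(.42,L)))
```

```text
loc [-0.00017468  0.04420849  0.09680199] lean 0.4284032705278338 r 0.10641905906311472 [-0.93416805  0.23601542 -0.40127407] -0.0003107784176106507
0.017 (array([0.007, 0.005, 0.001]), np.float64(-0.008))
0.01 (array([0.021, 0.037, 0.001]), np.float64(-0.008))
0.005 (array([0.031, 0.059, 0.001]), np.float64(-0.008))
0.003 (array([0.035, 0.069, 0.001]), np.float64(-0.008))
0 (array([0.041, 0.082, 0.001]), np.float64(-0.008))
```

The jaws have shut fully, so the collar slipped out. I'll look before doing anything else.

Run:
```python
from t import *
im,d,P=cloud("wrist");a=im
im2,d2,P2=cloud("scene")
out=np.zeros((420,800,3),np.uint8);out[:,:400]=a[:,80:480];out[:,400:]=cv2.resize(im2[180:320,190:324],(400,420))
cv2.imwrite("pics/c5.png",out[...,::-1])
hsv=cv2.cvtColor(im2,cv2.COLOR_RGB2HSV)
B=np.array([XB,YB,[0,0,1]]);L=(P2-PIV)@B.T
r=((hsv[...,0]<8)|(hsv[...,0]>172))&(hsv[...,1]>130)&(abs(L[...,0])<.05)&(abs(L[...,1])<.08)&(L[...,2]>.02)
print(r.sum(),np.percentile(L[r],[2,50,98],axis=0).round(4))
```

```text
352 [[-0.0054  0.0077  0.0627]
 [ 0.0096  0.0311  0.0897]
 [ 0.0167  0.0516  0.3012]]
```

View pics/c5.png

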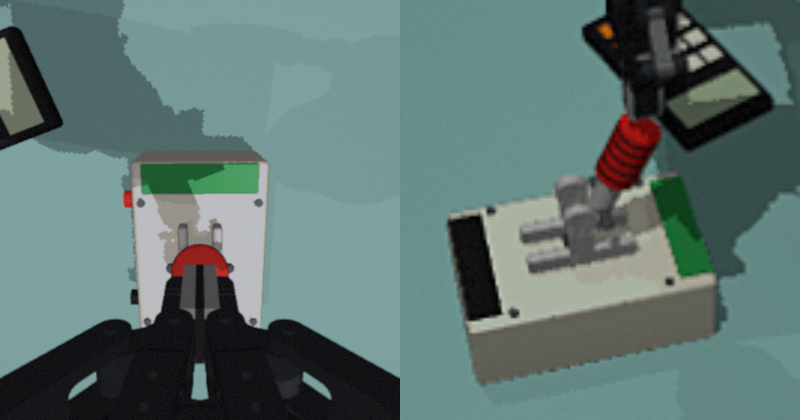

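The lever now leans to the green side and the closed fingers are above its cap. I'll lift clear, open, and check lean and collar.

step_arm --series '[[[0, 0, -0.1, 0, 0], [0, 0.1, -0.25, 0, 0], [0.5, 0.3, -0.4, 0, 0], [1, 0.5, -0.5, 0, 0], [1, 0.5, -0.5, 0, 0], [1, 0.5, -0.5, 0, 0], [1, 0.5, -0.5, 0, 0], [1, 0.5, -0.5, 0, 0]]]'

```text
time: 5.93
tool_pos: [0.4489, -0.196, 0.2608]
eef_rot: [-1.012, 1.481, -1.477]
contact_force: [0.0, -0.3, -0.2]
width: 0.0724
```

```bash
cat > m.py <<'E'
from t import *
import sys
B=np.array([XB,YB,[0,0,1]])
s=sense();print(s["time"],s["tool_pos"],s["contact_force"])
for n in("wrist","scene","top"):
    im,d,P=cloud(n);L=(P-PIV)@B.T
    if n=="wrist": cv2.imwrite(f"pics/{sys.argv[1]}.png",im[...,::-1])
    hsv=cv2.cvtColor(im,cv2.COLOR_RGB2HSV)
    r=((hsv[...,0]<8)|(hsv[...,0]>172))&(hsv[...,1]>130)&(abs(L[...,0])<.03)&(abs(L[...,1])<.08)&(L[...,2]>.02)&(L[...,2]<.14)
    r=cv2.erode(r.astype(np.uint8),np.ones((2,2)))>0
    q=L[r]
    if len(q)<30: print(n,len(q));continue
    # fit: cylinder radius 14 about an axis through the pivot, ends r0..r0+44; side/cap surface distance
    from scipy.optimize import least_squares
    def f(p):
        a,c=p;ax=np.array([0,np.sin(a),np.cos(a)]);t=q@ax-c;rad=np.linalg.norm(q-np.outer(q@ax,ax),axis=1)
        dx=rad-.014;dt=np.abs(t)-.022
        return np.where((dx>0)&(dt>0),np.hypot(dx,dt),np.maximum(dx,dt))
    best=min((least_squares(f,[a0,c0],loss="soft_l1",f_scale=.002) for a0 in(-.4,0,.2,.4) for c0 in(.088,.1)),key=lambda o:o.cost)
    print(n,len(q),"lean",best.x[0].round(3),"middle",best.x[1].round(4),"rms",np.median(abs(f(best.x))).round(4))
E
python3 m.py w6
```

```text
5.9333 [ 0.44888173 -0.19598819  0.26079044] [ 0.02563228 -0.28361958 -0.16689972]
wrist 1966 lean 0.416 middle 0.086 rms 0.0003
scene 308 lean 0.414 middle 0.0849 rms 0.0008
top 191 lean 0.421 middle 0.0858 rms 0.0006
```

View pics/w6.png

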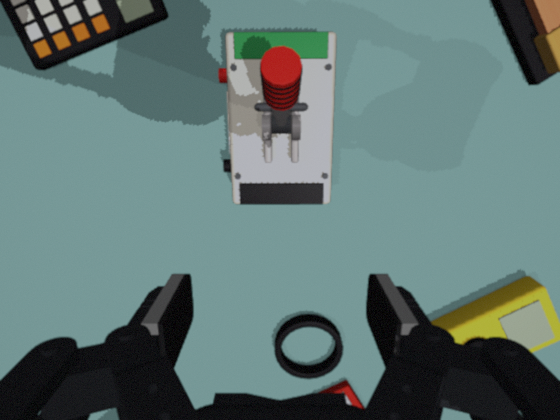

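All three cameras put the lean at +0.414 to +0.421 rad and the collar middle at 85–86 mm from the pivot. That means it's down, within the 2 mm calibration. The picture agrees: the collar at (281,75) is over the green end and the gripper is clear.

```bash
python3 -c "
from bench import *
print(hand_in())"
```

```text
the job is handed in; nothing more can be done
None
```

The red-collared switch is thrown to its green end, the collar reads as fully down, and I handed the job in at about 6 s of robot time. I lifted the collar about 15 mm, then swung the lever through upright to the green end.

- **Slip at the end:** The collar came out of the fingers near the green end, before I let go on purpose. The spring then pulled it down. The finger gap had read about 20 mm on the 28 mm collar from the start, so the grip was probably never fully seated, and I carried on anyway.
- **Last checks:** With the gripper clear and open, all three cameras put the lever 0.414–0.421 rad from upright towards green. The collar's middle was 85–86 mm from the pivot, against 88 mm nominal when down. That is 2–3 mm low, about the size of the calibration error, and I took it as home. I did not test the lock by pushing the lever.
- **Other objects:** The arm stayed away from the blue-collared switch and the orange look-alike. The contact force readings I took stayed near or below 10 N.

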